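Change over the parts boxes

TASK

Change over from the orange-lidded parts box to the blue-lidded one, so that the two never stand open together: first push the open orange lid from behind, over its balance point, so that it drops shut on its box, then push up under the blue lid's front tab and flip it back past its balance point so that it stays leaning fully open by itself. Do it with the fingertips or the outside of the fingers only: do not pick up, tip or shove the boxes, and leave the other things on the bench where they are.

Things in the scene. Friction and masses are not known exactly. Their poses are not given: they have to be found in the camera images.
- blue_box: Loose parts box with blue lid, shut at the start: grey, 104 (x) x 110 (y) x 60 mm tall, 1.3 kg, rubber feet, four compartments of small hardware (fixed). Origin: centre of its underside, on the bench; x axis points from the front (lid tab, blank label; faces roughly to the robot's right) to the back (hinge), z up. Hinge axis along y, at x = +54, z = +62 mm.
- blue_lid (a joint): Hinge angle of the blue lid, rad: 0 = shut, lying on the rim; grows as it swings up and back; 1.57 = upright (balance point); 1.95 = stop, leaning open. Below 1.57 it falls shut by itself, beyond it falls back to the stop and stays. No catch or spring, lightly damped; lid 0.12 kg: about 1 N at the tab moves it.
- blue_tab (a point): Middle of the front edge of the blue lid's pull tab, 132 mm from the hinge axis; x axis points to the hinge. Lid: plate 4 mm thick, 112 mm wide, mid-plane through the hinge axis. The tab, 76 mm wide, juts 26 mm beyond the box's front wall; shut, its underside is 60 mm above the bench with free space below, so a fingertip fits under it.
- orange_box: Loose parts box with orange lid, open at the start: grey, 104 (x) x 110 (y) x 60 mm tall, 1.3 kg, rubber feet, four compartments of small hardware (fixed). Origin: centre of its underside, on the bench; x axis points from the front (lid tab, blank label; faces roughly to the robot's right) to the back (hinge), z up. Hinge axis along y, at x = +54, z = +62 mm.
- orange_lid (a joint): Hinge angle of the orange lid, rad: 0 = shut, lying on the rim; grows as it swings up and back; 1.57 = upright (balance point); 1.95 = stop, leaning open. Below 1.57 it falls shut by itself, beyond it falls back to the stop and stays. No catch or spring, lightly damped; lid 0.12 kg: about 1 N at the tab moves it.
- orange_tab (a point): Middle of the front edge of the orange lid's pull tab, 132 mm from the hinge axis; x axis points to the hinge. Lid: plate 4 mm thick, 112 mm wide, mid-plane through the hinge axis. The tab, 76 mm wide, juts 26 mm beyond the box's front wall; shut, its underside is 60 mm above the bench with free space below, so a fingertip fits under it.
- heat_sink: Bystander, to be left alone: black finned heat sink, 30 x 40 x 22 mm. Origin at its underside.
- spare_cap: Bystander, to be left alone: black standing capacitor, 26 mm across, 35 mm tall. Origin at its underside.
- spare_knob: Bystander, to be left alone: black knob, 30 mm across, 17 mm tall. Origin at its underside.
- spacer_block: Bystander, to be left alone: bare aluminium block, 30 x 45 x 20 mm. Origin at its underside.
- masking_tape: Bystander, to be left alone: roll of cream masking tape lying flat, 103 mm across, 25 mm tall. Origin at its underside.
- sanding_block: Bystander, to be left alone: brown cork block, 45 x 70 x 28 mm. Origin at its underside.
Mind the look-alikes: they are no part of the job. Leave any turquoise look-alike of the blue_box alone.

How it is judged (in metres and radians):
On the way, in this order (a step that is already met when the one before it is completed fails the run):
1. the orange lid is shut (value of joint orange_lid below 0.06 rad), for 0.2 s.
2. the blue lid leans open past its balance point (value of joint blue_lid above 1.8 rad), for 0.2 s.
At the end, for the whole second after the job is handed in: The orange lid is shut (within 0.06 rad) and the blue lid leans open by itself beyond 1.8 rad, both at rest; both boxes stand flat within 40 mm of where they were, and the bystanders are within 30 mm of where they were (value of joint orange_lid below 0.06 rad and value of joint blue_lid above 1.8 rad and velocity of joint blue_lid between -0.1 and 0.1 rad/s and velocity of joint orange_lid between -0.1 and 0.1 rad/s and distance of each of blue_box, orange_box from where it was at the start of the episode below 0.04 m and angle between each of blue_box, orange_box's own z axis and vertical below 0.1 rad and linear speed of each of blue_box, orange_box below 0.02 m/s and distance of each of heat_sink, spare_cap, spare_knob, spacer_block, masking_tape, sanding_block from where it was at the start of the episode below 0.03 m); the robot touches nothing.
It fails at once if the blue box is lifted, tipped or pushed more than 40 mm from its place (distance of blue_box from where it was at the start of the episode above 0.04 m or height (world z) of blue_box above 0.012 m or angle between blue_box's own z axis and vertical above 0.15 rad).
It fails at once if the orange box is lifted, tipped or pushed more than 40 mm from its place (distance of orange_box from where it was at the start of the episode above 0.04 m or height (world z) of orange_box above 0.012 m or angle between orange_box's own z axis and vertical above 0.15 rad).
It fails at once if both lids stand open together (value of joint each of blue_lid, orange_lid above 1.2 rad).
It fails at once if a bystander is moved more than 30 mm (distance of any of heat_sink, spare_cap, spare_knob, spacer_block, masking_tape, sanding_block from where it was at the start of the episode above 0.03 m).
It also fails if it takes over 56 s, if anything falls off the work surface, if the arm or the gripper's body presses on something with over 40 N, if the wrist force passes 120 N, or if a joint passes its speed limit or range.

ROBOT

A 7-joint arm with a two-finger parallel gripper is mounted at the origin on a cart in front of the work surface, level with it; the furniture and walls round the work are solid. World frame = base frame: x ahead of the robot, y to its left, z up, the work surface at z = 0. Lengths are in mm, angles in degrees, forces in N, time in s.
With the tool pointing down it reaches from about 425 to 950 mm from the base axis. Payload 4.7 kg.
Tool frame: the origin (TCP) lies midway between the tips of the shut fingers; the grasp point (between the pads) lies 19 mm behind it; z points along the fingers, y is the direction in which the jaws open and shut (so a half turn about z gives the same grasp; the last joint's range is limited). The gripper opens to 85 mm and grips with 20 to 120 N. Pads are 22 mm wide; open, the fingers measure 114 mm over their backs; the gripper's body (76 mm by 85 mm) begins 54 mm behind the grasp point. The pads swing forward as they close: fully open they stand 13 mm farther back than shut.
Start: joints at [72.141, 26.849, -2.785, 87.806, 1.381, 65.374, -4.715], TCP at [188.404, -648.194, 200.335] pointing down, gripper open.
Joint ranges: [-148.3, 148.3], [-19.14, 114.17], [-79.39, 73.82], [5.75, 140.21], [-59.74, 239.74], [12.07, 113.84], [-152.46, 152.46]. Speed limits (degrees/s): [147.25, 147.25, 180, 180, 180, 180, 180].

INTERFACE

Orientations are given as a 3x3 rotation matrix whose columns are the frame's x, y, z axes.
In Python, from cell import bot gives the robot as it stands. The module is installed in compiled form; this text tells all that it offers.
- The arm moves only by the tool carry_out, never from a script. Its argument "increments" is a list of rows, each an object of numbers: "rx", "ry", "rz": the turn, a rotation vector about the tool's x, y, z in units of 6 degrees (1.0 is 6 degrees); "dx", "dy", "dz": the shift along the tool's x, y, z in units of 50 mm (1.0 is 50 mm); "fingers": the finger opening in mm, from 0 to 85.4. A call has exactly 8 rows; each row is the pose to reach, as a shift and turn from the pose commanded when the call began, along the tool's axes at that moment; what a row does not reach only later rows make up. A row lasts 1/8 s, in which the tool goes at most 62.5 mm and 10.7 degrees, less where a joint would pass 70% of its speed; a pose out of reach is approached as far as the arm can. A call with a gripper value outside its range is refused whole. The fingers move at their own pace and stop on an object; "squeeze" is the grip in N (left out, the last holds). Time passes only in rows, so rows that repeat a pose let the fingers close, or fill a call up. It gives the time, the measured TCP pose, the force and the opening at its end, in the units of the state.
- bot.read_state(): the state, without advancing time (a new reading comes with each control period).
- bot.camera(name): name is "scene" or "top" or "wrist"; returns the picture (420x560x3 uint8, red, green, blue); there is no depth.
- bot.calibration(name): a dict with "camera_matrix" (3x3 intrinsics, pixels), "origin" and "orientation" of the camera in the world; the wrist camera has in their place "tool_from_camera" (4x4, takes a point from camera to tool coordinates, whose origin is the TCP and whose axes are the flange's). Camera axes: x right, y down, z forward; pixel columns grow to the right and rows downward; lengths in mm; the calibration is good to about 2 mm. A picture is of the moment at which its call begins: read the wrist's pose just before it. calibration takes no time and is no camera call.
- bot.hand_in(): hands the job in, once; it reports no verdict.
Trained networks look in the newest picture that a camera, given by its name, has taken for a name from the list of things; names that differ only in an ending like _2 or _b are one class to them, and where a whole thing is asked for, a point or a joint stands for the part that bears it (a point fixed in the world has none). Each returns a list of dicts, best first, with "p" (0 to 1); they miss things now and then, are a little off and sometimes report something else, mostly with a low value. They report only what shows in the picture. A call takes as long as a camera call. They do not tell look-alikes from the thing itself.
- bot.silhouettes(target, camera): "pixels" (420x560 bool, what is visible of it) and "position" ([column, row] in pixels, amid what is visible of it).
- bot.pinpoint(target, camera): "position" ([column, row] in pixels: a listed point, or the origin of a listed thing).
The state is a dict: "time_s": time; "qpos": joint angles; "qvel": joint speeds; "joint_torque": joint torques, N m; "tool_pos": TCP position; "ee_rot": TCP orientation; "force": force on the tool from outside, world axes, zero at the start; "ft_torque": the same for the moment, N m; "finger_gap": finger opening in mm.
Only numpy, scipy, OpenCV 4.12 (cv2) and the standard library are available. Lean on these libraries where they do the work, as an engineer would, in place of code of your own. Each camera call takes 0.05 s, during which the arm holds its last target. There are 200 camera calls.

## Working session

There is one attempt and no reset: what is moved stays moved. The work goes in short steps, Python scripts to look and compute and a tool call to move; the robot and the scene stay as the last step left them, time stands still between calls to the robot, and variables do not carry over. Pictures are saved under pics/ and viewed, about 8 in all and at most 12, crops included, and the job is handed in when it is done.

Besides the shell and the picture viewer there is one more tool, called after ">>>" in YAML: its name, and indented under it one key for each argument. carry_out: Moves the arm, as the interface text tells. Its arguments: {"type":"object","properties":{"increments":{"type":"array","items":{"type":"object","properties":{"rx":{"type":"number"},"ry":{"type":"number"},"rz":{"type":"number"},"dx":{"type":"number"},"dy":{"type":"number"},"dz":{"type":"number"},"fingers":{"type":"number"}}}},"squeeze":{"type":"number"}},"required":["increments"]}

```bash
mkdir -p pics; cat > h.py <<'E'
import numpy as np, cv2
from cell import bot
def ray(cam,px,st=None):
    c=bot.calibration(cam);K=np.array(c["camera_matrix"])
    d=np.linalg.inv(K)@[px[0],px[1],1.]
    if cam=="wrist":
        s=st or bot.read_state();T=np.array(c["tool_from_camera"]);R=np.array(s["ee_rot"])
        return R@T[:3,3]+np.array(s["tool_pos"]),R@T[:3,:3]@d
    return np.array(c["origin"]),np.array(c["orientation"])@d
def at_z(cam,px,z,st=None):
    o,d=ray(cam,px,st);return o+d*(z-o[2])/d[2]
def proj(cam,P):
    c=bot.calibration(cam);K=np.array(c["camera_matrix"]);p=K@(np.array(c["orientation"]).T@(np.array(P)-np.array(c["origin"])));return p[:2]/p[2]
E
python3 - <<'E'
from h import *
np.set_printoptions(precision=1,suppress=True)
s=bot.read_state();print(s["time_s"],np.array(s["ee_rot"]),s["tool_pos"],s["force"])
for cam in("scene","top"):
    im=bot.camera(cam);cv2.imwrite(f"pics/{cam}0.png",im[:,:,::-1])
    print(cam,bot.calibration(cam)["origin"],bot.calibration(cam)["orientation"])
    for t,z in(("blue_box",0),("orange_box",0),("blue_tab",62),("orange_tab",62),("heat_sink",0),("spare_cap",0),("spare_knob",0),("spacer_block",0),("masking_tape",0),("sanding_block",0)):
        for r in bot.pinpoint(t,cam)[:3]: print(t,round(r["p"],2),np.round(r["position"]),at_z(cam,r["position"],z))
E
```

```text
0.0 [[ 1.   0.3 -0. ]
 [ 0.3 -1.   0. ]
 [-0.  -0.  -1. ]] [ 188.2 -647.6  199.2] [-0.2  0.2 -0.4]
scene [  6.5 903.9 576.3] [[-0.8 -0.3  0.5]
 [-0.6  0.4 -0.7]
 [ 0.  -0.9 -0.5]]
blue_box 0.87 [299. 170.] [ 749.5 -332.2    0. ]
blue_box 0.78 [282. 209.] [623.8 -31.7   0. ]
orange_box 0.59 [235. 265.] [554.6 273.6   0. ]
orange_box 0.23 [334. 245.] [402.7  59.7   0. ]
blue_tab 0.83 [280. 147.] [ 843.1 -347.7   62. ]
orange_tab 0.55 [209. 219.] [679.9 221.5  62. ]
heat_sink 0.45 [318. 263.] [397.3 153.1   0. ]
spare_cap 0.53 [336. 241.] [404.5  40.    0. ]
spare_cap 0.23 [314. 266.] [395.5 171.1   0. ]
spare_knob 0.34 [208. 213.] [788.2 114.    0. ]
spacer_block 0.41 [259. 196.] [734.4 -67.4   0. ]
masking_tape 0.6 [146. 268.] [719.4 400.5   0. ]
sanding_block 0.78 [323. 186.] [ 606.5 -252.5    0. ]
top [ 343.7   67.5 1218.2] [[-0.  -1.   0.2]
 [-1.   0.  -0. ]
 [ 0.  -0.2 -1. ]]
blue_box 0.93 [304. 188.] [612.1 -44.5   0. ]
blue_box 0.66 [395. 145.] [ 751.8 -332.3   -0. ]
blue_box 0.53 [309. 155.] [718.1 -61.4   0. ]
orange_box 0.88 [201. 213.] [537.  269.1   0. ]
blue_tab 0.87 [329. 177.] [ 631.8 -112.    62. ]
blue_tab 0.65 [402. 116.] [ 822.2 -339.3   62. ]
orange_tab 0.67 [146. 204.] [552.2 414.   62. ]
heat_sink 0.61 [242. 258.] [400.5 143.9   0. ]
spare_cap 0.64 [272. 256.] [406.4  55.4   0. ]
spare_knob 0.45 [142. 201.] [574.2 445.3   0. ]
spacer_block 0.48 [311. 154.] [721.  -65.8   0. ]
masking_tape 0.95 [159. 158.] [708.7 400.9   0. ]
masking_tape 0.55 [273. 258.] [399.6  52.5   0. ]
sanding_block 0.88 [375. 188.] [ 611.7 -260.5    0. ]
sanding_block 0.74 [244. 258.] [402.2 137.4   0. ]
```

```bash
python3 - <<'E'
import cv2,numpy as np
a=cv2.imread("pics/top0.png");b=cv2.imread("pics/scene0.png")
cv2.imwrite("pics/t1.png",cv2.resize(a[90:310,100:450],(800,503),interpolation=3))
cv2.imwrite("pics/s1.png",cv2.resize(b[110:330,100:400],(800,587),interpolation=3))
E
```

```text
(no output)
```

View pics/t1.png

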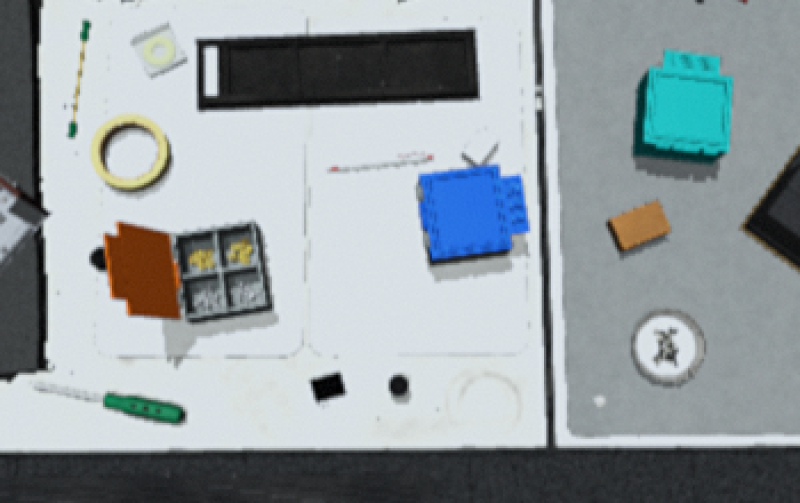

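View pics/s1.png

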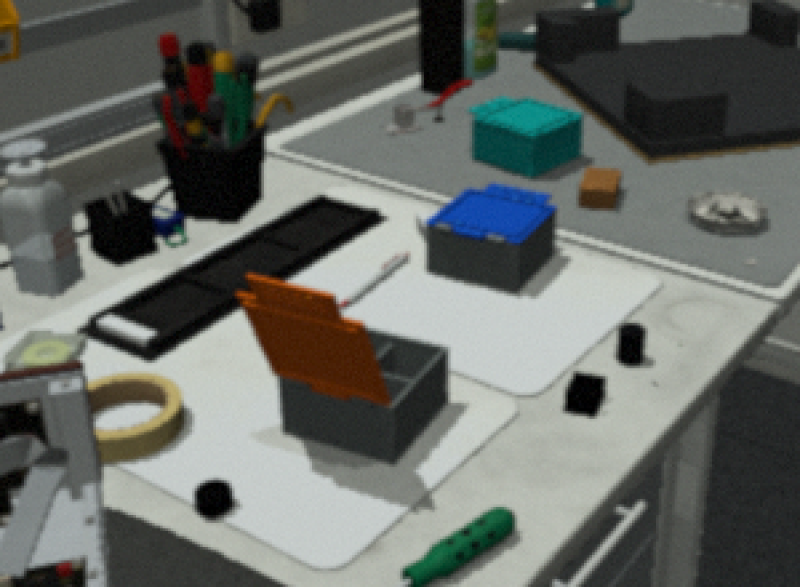

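Top view: orange box open at crop (225,270), lid leaning left with a black knob behind it at (98,258). The blue box at (470,212) is true blue, and the turquoise look-alike is at (690,105) on the grey bench. I will leave the turquoise one alone. Both tabs face right in the blue/shut sense (−y), so the hinges are on the left (+y).

```bash
python3 - <<'E'
from h import *
np.set_printoptions(precision=2,suppress=True)
s=bot.read_state();print(np.array(s["ee_rot"]))
im=cv2.imread("pics/top0.png");hsv=cv2.cvtColor(im,cv2.COLOR_BGR2HSV)
def rect(lo,hi,roi,z,name,er=0):
    m=cv2.inRange(hsv,lo,hi);k=np.zeros_like(m);x0,y0,x1,y1=roi;k[y0:y1,x0:x1]=m[y0:y1,x0:x1]
    n,l,st,_=cv2.connectedComponentsWithStats(k);i=1+st[1:,4].argmax();k=(l==i).astype('u1')
    if er: k=cv2.morphologyEx(k,cv2.MORPH_OPEN,np.ones((er,er)))
    ys,xs=np.nonzero(k);P=np.array([at_z("top",p,z)[:2] for p in zip(xs,ys)],np.float32)
    r=cv2.minAreaRect(P);print(name,r,k.sum(),P.mean(0));print(cv2.boxPoints(r))
rect((100,120,60),(125,255,255),(260,150,345,215),64,"blue all")
print("orange tab z185",at_z("top",(146,204),185))
for q in((150,187),(180,188),(146,204)): pass
# orange lid corner pixels & rim corners from crop
f=lambda c:(100+c[0]*350/800,90+c[1]*220/503)
for n,c,z in(("rimBR",(271,308),60),("rimTR",(258,222),60),("hingeT",(176,233),62),("hingeB",(186,320),62),("tabT",(118,224),185),("tabB",(128,312),185)):
    print(n,at_z("top",f(c),z)[:2])
print("knob",at_z("top",f((96,258)),8),at_z("scene",(100+213*.375,110+498*.375),8))
E
```

```text
[[ 0.96  0.28  0.  ]
 [ 0.28 -0.96 -0.  ]
 [ 0.    0.   -1.  ]]
blue all ((617.07275390625, -45.376373291015625), (114.39688873291016, 134.57769775390625), 8.083959579467773) 1599 [616.24 -43.37]
[[ 550.98   13.2 ]
 [ 569.91 -120.04]
 [ 683.17 -103.95]
 [ 664.24   29.29]]
orange tab z185 [531.09 377.96 185.  ]
rimBR [493.29 207.72]
rimTR [602.91 226.08]
hingeT [588.48 328.23]
hingeB [478.51 312.04]
tabT [572.89 365.64]
tabB [473.33 350.1 ]
knob [566.75 443.16   8.  ] [567.41 437.23   8.  ]
```

>>> carry_out:
  increments:
    - {"dx": 0.9,"dy": -0.6,"dz": -0.6,"rz": 0.3,"fingers": 0}
    - {"dx": 1.9,"dy": -1.3,"dz": -1.2,"rz": 0.6,"fingers": 0}
    - {"dx": 2.9,"dy": -2.0,"dz": -1.4,"rz": 0.9,"fingers": 0}
    - {"dx": 3.9,"dy": -2.7,"dz": -1.4,"rz": 1.2,"fingers": 0}
    - {"dx": 4.9,"dy": -3.4,"dz": -1.4,"rz": 1.2,"fingers": 0}
    - {"dx": 5.9,"dy": -4.1,"dz": -1.4,"rz": 1.2,"fingers": 0}
    - {"dx": 6.8,"dy": -4.8,"dz": -1.4,"rz": 1.2,"fingers": 0}
    - {"dx": 7.6,"dy": -5.4,"dz": -1.4,"rz": 1.2,"fingers": 0}

```text
validation failed for argument at $.in...
```

>>> carry_out:
  increments:
    - {"dx": 0.9,"dy": -0.6,"dz": -0.6,"rx": 0.0,"ry": 0.0,"rz": 0.3,"fingers": 0.0}
    - {"dx": 1.9,"dy": -1.3,"dz": -1.2,"rx": 0.0,"ry": 0.0,"rz": 0.6,"fingers": 0.0}
    - {"dx": 2.9,"dy": -2.0,"dz": -1.4,"rx": 0.0,"ry": 0.0,"rz": 0.9,"fingers": 0.0}
    - {"dx": 3.9,"dy": -2.7,"dz": -1.4,"rx": 0.0,"ry": 0.0,"rz": 1.2,"fingers": 0.0}
    - {"dx": 4.9,"dy": -3.4,"dz": -1.4,"rx": 0.0,"ry": 0.0,"rz": 1.2,"fingers": 0.0}
    - {"dx": 5.9,"dy": -4.1,"dz": -1.4,"rx": 0.0,"ry": 0.0,"rz": 1.2,"fingers": 0.0}
    - {"dx": 6.8,"dy": -4.8,"dz": -1.4,"rx": 0.0,"ry": 0.0,"rz": 1.2,"fingers": 0.0}
    - {"dx": 7.6,"dy": -5.4,"dz": -1.4,"rx": 0.0,"ry": 0.0,"rz": 1.2,"fingers": 0.0}

```text
time_s: 2.1
tool_pos: [479.2, -280.7, 270.7]
ee_rot: [[0.987, 0.158, 0.001], [0.158, -0.987, -0.0], [0.001, 0.0, -1.0]]
force: [0.9, -0.8, -1.0]
finger_gap: 0.2
```

>>> carry_out:
  increments:
    - {"dx": 0.3,"dy": -1.1,"dz": 0.0,"rx": 0.0,"ry": 0.0,"rz": 0.0,"fingers": 0.0}
    - {"dx": 0.6,"dy": -2.3,"dz": 0.0,"rx": 0.0,"ry": 0.0,"rz": 0.0,"fingers": 0.0}
    - {"dx": 0.9,"dy": -3.5,"dz": 0.0,"rx": 0.0,"ry": 0.0,"rz": 0.0,"fingers": 0.0}
    - {"dx": 1.2,"dy": -4.7,"dz": 0.0,"rx": 0.0,"ry": 0.0,"rz": 0.0,"fingers": 0.0}
    - {"dx": 1.5,"dy": -5.9,"dz": 0.0,"rx": 0.0,"ry": 0.0,"rz": 0.0,"fingers": 0.0}
    - {"dx": 1.8,"dy": -7.1,"dz": 0.0,"rx": 0.0,"ry": 0.0,"rz": 0.0,"fingers": 0.0}
    - {"dx": 2.1,"dy": -8.3,"dz": 0.0,"rx": 0.0,"ry": 0.0,"rz": 0.0,"fingers": 0.0}
    - {"dx": 2.4,"dy": -9.4,"dz": 0.0,"rx": 0.0,"ry": 0.0,"rz": 0.0,"fingers": 0.0}

```text
time_s: 3.1
tool_pos: [522.9, 202.2, 270.7]
ee_rot: [[0.988, 0.157, 0.001], [0.157, -0.988, 0.0], [0.001, 0.0, -1.0]]
force: [1.3, -0.5, -0.1]
finger_gap: -0.0
```

>>> carry_out:
  increments:
    - {"dx": 0.2,"dy": -0.9,"dz": 0.0,"rx": 0.0,"ry": 0.0,"rz": 0.0,"fingers": 0.0}
    - {"dx": 0.4,"dy": -1.9,"dz": 0.0,"rx": 0.0,"ry": 0.0,"rz": 0.0,"fingers": 0.0}
    - {"dx": 0.6,"dy": -2.9,"dz": 0.0,"rx": 0.0,"ry": 0.0,"rz": 0.0,"fingers": 0.0}
    - {"dx": 0.7,"dy": -3.7,"dz": 0.0,"rx": 0.0,"ry": 0.0,"rz": 0.0,"fingers": 0.0}
    - {"dx": 0.8,"dy": -4.3,"dz": 0.0,"rx": 0.0,"ry": 0.0,"rz": 0.0,"fingers": 0.0}
    - {"dx": 0.8,"dy": -4.6,"dz": 0.0,"rx": 0.0,"ry": 0.0,"rz": 0.0,"fingers": 0.0}
    - {"dx": 0.8,"dy": -4.6,"dz": 0.0,"rx": 0.0,"ry": 0.0,"rz": 0.0,"fingers": 0.0}
    - {"dx": 0.8,"dy": -4.6,"dz": 0.0,"rx": 0.0,"ry": 0.0,"rz": 0.0,"fingers": 0.0}

```text
time_s: 4.1
tool_pos: [527.2, 431.8, 270.4]
ee_rot: [[0.988, 0.155, 0.001], [0.155, -0.988, -0.001], [0.0, 0.001, -1.0]]
force: [0.2, -0.2, 0.3]
finger_gap: -0.2
```

```bash
python3 - <<'E'
from h import *
w=bot.camera("wrist");s=bot.camera("scene")
cv2.imwrite("pics/m1.png",np.hstack([cv2.resize(w,(400,300)),cv2.resize(s,(400,300))])[:,:,::-1])
print(bot.calibration("wrist")["tool_from_camera"])
E
```

```text
[[-8.01725877e-04 -9.55275122e-01 -2.95717429e-01  7.61880692e+01]
 [ 9.99999673e-01 -7.97678401e-04 -1.34328513e-04  2.25975378e-01]
 [-1.07566719e-04 -2.95717440e-01  9.55275449e-01 -1.72558514e+02]
 [ 0.00000000e+00  0.00000000e+00  0.00000000e+00  1.00000000e+00]]
```

View pics/m1.png

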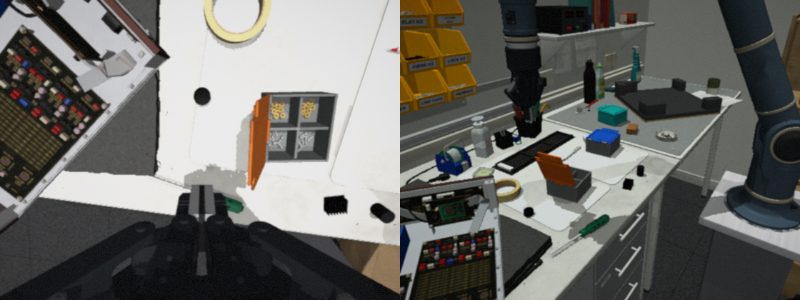

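```bash
python3 - <<'E'
from h import *
def tri(a,b):
    (o1,d1),(o2,d2)=a,b;A=np.stack([d1,-d2],1);t=np.linalg.lstsq(A,o2-o1,rcond=None)[0];p,q=o1+t[0]*d1,o2+t[1]*d2;return (p+q)/2,np.linalg.norm(p-q)
print("chassis corner",tri(ray("wrist",(235,77)),ray("top",(100+46*.4375,90+212*.4374))))
s=bot.read_state()
for z in (62,185): print(z,[at_z("wrist",p,z)[:2].round() for p in((258*1.4,140*1.4),(268*1.4,96*1.4),(251*1.4,188*1.4))])
for r in bot.pinpoint("orange_tab","wrist")[:2]: print(r,tri(ray("wrist",r["position"]),ray("top",(146,204))),at_z("wrist",r["position"],185))
E
```

```text
chassis corner (array([622.26580856, 499.3421087 ,  38.8221013 ]), np.float64(2.726137983579324))
62 [array([518., 339.]), array([588., 339.]), array([434., 332.])]
185 [array([545., 373.]), array([593., 373.]), array([489., 368.])]
{'position': [353.3, 217.3], 'p': 0.76} (array([529.61645503, 376.5032562 , 190.97015074]), np.float64(1.0419947420470053)) [527.47587115 375.24530233 185.        ]
```

>>> carry_out:
  increments:
    - {"dx": 0.0,"dy": 0.0,"dz": 0.5,"rx": 0.0,"ry": 0.0,"rz": 0.0,"fingers": 0.0}
    - {"dx": 0.0,"dy": 0.0,"dz": 1.2,"rx": 0.0,"ry": 0.0,"rz": 0.0,"fingers": 0.0}
    - {"dx": 0.0,"dy": 0.0,"dz": 1.9,"rx": 0.0,"ry": 0.0,"rz": 0.0,"fingers": 0.0}
    - {"dx": 0.0,"dy": 0.0,"dz": 2.4,"rx": 0.0,"ry": 0.0,"rz": 0.0,"fingers": 0.0}
    - {"dx": 0.0,"dy": 0.1,"dz": 2.5,"rx": 0.0,"ry": 0.0,"rz": 0.0,"fingers": 0.0}
    - {"dx": 0.0,"dy": 0.3,"dz": 2.5,"rx": 0.0,"ry": 0.0,"rz": 0.0,"fingers": 0.0}
    - {"dx": 0.0,"dy": 0.5,"dz": 2.5,"rx": 0.0,"ry": 0.0,"rz": 0.0,"fingers": 0.0}
    - {"dx": 0.0,"dy": 0.7,"dz": 2.5,"rx": 0.0,"ry": 0.0,"rz": 0.0,"fingers": 0.0}

```text
time_s: 5.25
tool_pos: [532.8, 398.2, 146.5]
ee_rot: [[0.988, 0.156, 0.002], [0.156, -0.988, 0.001], [0.002, -0.0, -1.0]]
force: [0.2, -0.2, 0.5]
finger_gap: 0.1
```

>>> carry_out:
  increments:
    - {"dx": 0.0,"dy": 0.2,"dz": 0.0,"rx": 0.0,"ry": 0.0,"rz": 0.0,"fingers": 0.0}
    - {"dx": 0.0,"dy": 0.4,"dz": 0.0,"rx": 0.0,"ry": 0.0,"rz": 0.0,"fingers": 0.0}
    - {"dx": 0.0,"dy": 0.6,"dz": 0.0,"rx": 0.0,"ry": 0.0,"rz": 0.0,"fingers": 0.0}
    - {"dx": 0.0,"dy": 0.8,"dz": 0.0,"rx": 0.0,"ry": 0.0,"rz": 0.0,"fingers": 0.0}
    - {"dx": 0.0,"dy": 1.0,"dz": 0.0,"rx": 0.0,"ry": 0.0,"rz": 0.0,"fingers": 0.0}
    - {"dx": 0.0,"dy": 1.2,"dz": 0.0,"rx": 0.0,"ry": 0.0,"rz": 0.0,"fingers": 0.0}
    - {"dx": 0.0,"dy": 1.4,"dz": 0.0,"rx": 0.0,"ry": 0.0,"rz": 0.0,"fingers": 0.0}
    - {"dx": 0.0,"dy": 1.6,"dz": 0.0,"rx": 0.0,"ry": 0.0,"rz": 0.0,"fingers": 0.0}

```text
time_s: 6.25
tool_pos: [544.6, 319.2, 145.3]
ee_rot: [[0.988, 0.156, 0.0], [0.156, -0.988, -0.0], [0.0, 0.0, -1.0]]
force: [0.1, -0.4, -0.0]
finger_gap: -0.2
```

>>> carry_out:
  increments:
    - {"dx": 0.0,"dy": 0.2,"dz": 0.0,"rx": 0.0,"ry": 0.0,"rz": 0.0,"fingers": 0.0}
    - {"dx": 0.0,"dy": 0.4,"dz": 0.0,"rx": 0.0,"ry": 0.0,"rz": 0.0,"fingers": 0.0}
    - {"dx": 0.0,"dy": 0.6,"dz": 0.0,"rx": 0.0,"ry": 0.0,"rz": 0.0,"fingers": 0.0}
    - {"dx": 0.0,"dy": 0.6,"dz": -0.5,"rx": 0.0,"ry": 0.0,"rz": 0.0,"fingers": 0.0}
    - {"dx": 0.0,"dy": 0.6,"dz": -1.2,"rx": 0.0,"ry": 0.0,"rz": 0.0,"fingers": 0.0}
    - {"dx": 0.0,"dy": 0.6,"dz": -1.9,"rx": 0.0,"ry": 0.0,"rz": 0.0,"fingers": 0.0}
    - {"dx": 0.0,"dy": 0.6,"dz": -2.4,"rx": 0.0,"ry": 0.0,"rz": 0.0,"fingers": 0.0}
    - {"dx": 0.0,"dy": 0.6,"dz": -2.4,"rx": 0.0,"ry": 0.0,"rz": 0.0,"fingers": 0.0}

```text
time_s: 7.25
tool_pos: [550.0, 291.0, 267.5]
ee_rot: [[0.988, 0.156, 0.004], [0.156, -0.988, 0.002], [0.004, -0.001, -1.0]]
force: [0.1, 0.0, -0.2]
finger_gap: 0.0
```

```bash
python3 - <<'E'
from h import *
s=bot.camera("scene");t=bot.camera("top")
cv2.imwrite("pics/m2.png",np.hstack([cv2.resize(s[110:330,100:400],(410,300)),cv2.resize(t[90:310,100:420],(390,300))])[:,:,::-1])
E
```

```text
(no output)
```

View pics/m2.png

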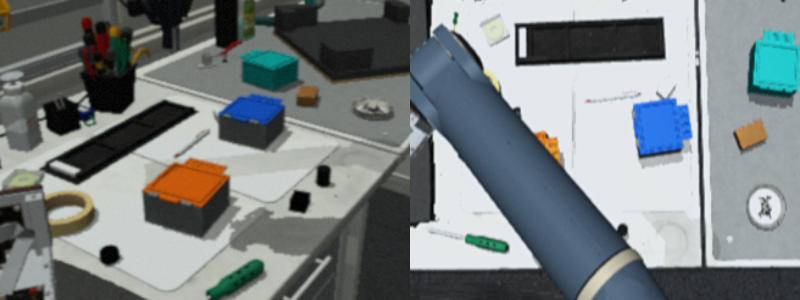

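Orange lid is shut (scene crop (187,185)) and the box hasn't moved. Next, go in front of the blue tab.

>>> carry_out:
  increments:
    - {"dx": 0.0,"dy": 1.0,"dz": 0.0,"rx": 0.0,"ry": 0.0,"rz": 0.0,"fingers": 0.0}
    - {"dx": 0.0,"dy": 2.2,"dz": 0.0,"rx": 0.0,"ry": 0.0,"rz": 0.0,"fingers": 0.0}
    - {"dx": 0.0,"dy": 3.4,"dz": 0.0,"rx": 0.0,"ry": 0.0,"rz": 0.0,"fingers": 0.0}
    - {"dx": 0.0,"dy": 4.6,"dz": 0.0,"rx": 0.0,"ry": 0.0,"rz": 0.0,"fingers": 0.0}
    - {"dx": 0.1,"dy": 5.8,"dz": 0.0,"rx": 0.0,"ry": 0.0,"rz": 0.0,"fingers": 0.0}
    - {"dx": 0.2,"dy": 7.0,"dz": 0.0,"rx": 0.0,"ry": 0.0,"rz": 0.0,"fingers": 0.0}
    - {"dx": 0.2,"dy": 8.2,"dz": 0.0,"rx": 0.0,"ry": 0.0,"rz": 0.0,"fingers": 0.0}
    - {"dx": 0.2,"dy": 9.4,"dz": 0.0,"rx": 0.0,"ry": 0.0,"rz": 0.0,"fingers": 0.0}

```text
time_s: 8.35
tool_pos: [631.8, -174.3, 263.4]
ee_rot: [[0.988, 0.157, -0.003], [0.157, -0.988, 0.001], [-0.003, -0.001, -1.0]]
force: [0.6, -0.8, 1.4]
finger_gap: -0.0
```

>>> carry_out:
  increments:
    - {"dx": 0.0,"dy": 0.4,"dz": 0.0,"rx": 1.0,"ry": 0.0,"rz": 0.0,"fingers": 0.0}
    - {"dx": 0.0,"dy": 0.6,"dz": 0.2,"rx": 2.2,"ry": 0.0,"rz": 0.0,"fingers": 0.0}
    - {"dx": 0.0,"dy": 0.8,"dz": 0.4,"rx": 3.4,"ry": 0.0,"rz": 0.0,"fingers": 0.0}
    - {"dx": 0.0,"dy": 1.0,"dz": 0.6,"rx": 4.6,"ry": 0.0,"rz": 0.0,"fingers": 0.0}
    - {"dx": 0.0,"dy": 1.0,"dz": 0.8,"rx": 5.8,"ry": 0.0,"rz": 0.0,"fingers": 0.0}
    - {"dx": 0.0,"dy": 1.0,"dz": 1.0,"rx": 7.0,"ry": 0.0,"rz": 0.0,"fingers": 0.0}
    - {"dx": 0.0,"dy": 1.0,"dz": 1.2,"rx": 8.3,"ry": 0.0,"rz": 0.0,"fingers": 0.0}
    - {"dx": 0.0,"dy": 1.0,"dz": 1.2,"rx": 8.3,"ry": 0.0,"rz": 0.0,"fingers": 0.0}

```text
time_s: 9.35
tool_pos: [638.0, -224.1, 198.4]
ee_rot: [[0.988, 0.091, -0.123], [0.153, -0.636, 0.756], [-0.009, -0.766, -0.642]]
force: [-0.4, -1.1, -0.3]
finger_gap: -0.0
```

```bash
python3 - <<'E'
from h import *
np.set_printoptions(precision=2,suppress=True)
s=bot.read_state();print(s["tool_pos"],np.array(s["ee_rot"]),np.array(s["qpos"]))
w=bot.camera("wrist");c=bot.camera("scene")
for r in bot.pinpoint("blue_tab","wrist")[:2]: print(r,at_z("wrist",r["position"],62))
cv2.imwrite("pics/m3.png",np.hstack([cv2.resize(w,(400,300)),cv2.resize(c,(400,300))])[:,:,::-1])
E
```

```text
[ 637.99 -224.1   198.4 ] [[ 0.99  0.09 -0.12]
 [ 0.15 -0.64  0.76]
 [-0.01 -0.77 -0.64]] [ 47.98  51.01 -31.59  66.31 -17.79  95.25 -58.  ]
```

View pics/m3.png

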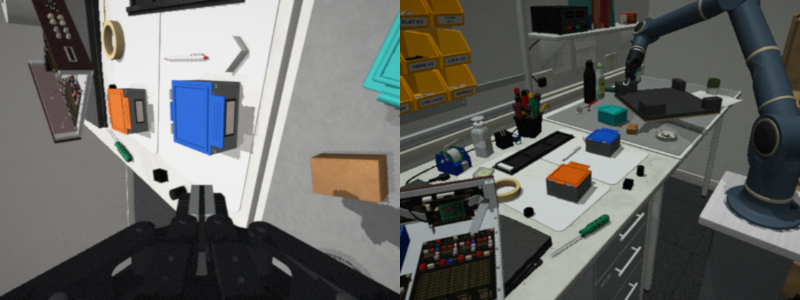

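```bash
python3 - <<'E'
from h import *
w=bot.camera("wrist")
cv2.imwrite("pics/m4.png",cv2.resize(w[90:240,130:360],(800,522),interpolation=3)[:,:,::-1])
E
```

```text
(no output)
```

View pics/m4.png

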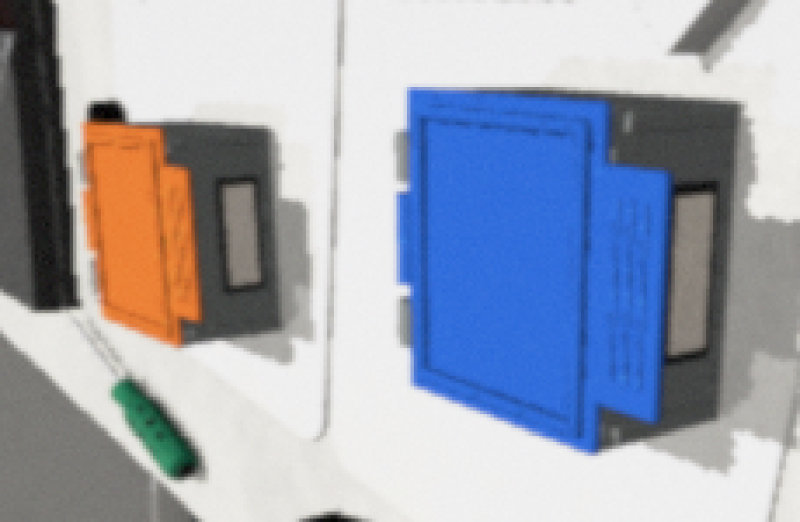

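The true blue lid's tab front edge runs crop (668,172)–(655,422), facing me, and the orange lid is shut. I'll measure the tab edge from this view.

```bash
python3 - <<'E'
from h import *
f=lambda c:(130+c[0]*230/800,90+c[1]*150/522)
for c,z in(((668,172),63),((655,422),63),((738,102),0),((718,418),0)): print(at_z("wrist",f(c),z))
E
```

```text
[ 667.07851524 -106.70883392   63.        ]
[ 592.70658257 -116.8190686    63.        ]
[679.3454577  -75.71508727   0.        ]
[570.72279168 -91.26613707   0.        ]
```

>>> carry_out:
  increments:
    - {"dx": 0.05,"dy": 0.2,"dz": 0.4,"rx": 0.0,"ry": 0.0,"rz": 0.0,"fingers": 0.0}
    - {"dx": 0.1,"dy": 0.45,"dz": 0.9,"rx": 0.0,"ry": 0.0,"rz": 0.0,"fingers": 0.0}
    - {"dx": 0.1,"dy": 0.7,"dz": 1.45,"rx": 0.0,"ry": 0.0,"rz": 0.0,"fingers": 0.0}
    - {"dx": 0.15,"dy": 0.95,"dz": 2.0,"rx": 0.0,"ry": 0.0,"rz": 0.0,"fingers": 0.0}
    - {"dx": 0.2,"dy": 1.2,"dz": 2.5,"rx": 0.0,"ry": 0.0,"rz": 0.0,"fingers": 0.0}
    - {"dx": 0.2,"dy": 1.4,"dz": 3.0,"rx": 0.0,"ry": 0.0,"rz": 0.0,"fingers": 0.0}
    - {"dx": 0.2,"dy": 1.57,"dz": 3.3,"rx": 0.0,"ry": 0.0,"rz": 0.0,"fingers": 0.0}
    - {"dx": 0.2,"dy": 1.57,"dz": 3.3,"rx": 0.0,"ry": 0.0,"rz": 0.0,"fingers": 0.0}

```text
time_s: 10.55
tool_pos: [638.3, -144.8, 39.2]
ee_rot: [[0.987, 0.102, -0.121], [0.158, -0.638, 0.754], [-0.0, -0.764, -0.646]]
force: [-0.2, 0.4, -0.5]
finger_gap: -0.3
```

```bash
python3 - <<'E'
from h import *
s=bot.read_state();print(s["tool_pos"],s["force"])
w=bot.camera("wrist");c=bot.camera("scene")
cv2.imwrite("pics/m5.png",np.hstack([cv2.resize(w,(400,300)),cv2.resize(c[120:270,240:440],(400,300))])[:,:,::-1])
E
```

```text
[ 638.30061749 -144.82878004   39.1642165 ] [-0.1638652   0.40455072 -0.53844187]
```

View pics/m5.png

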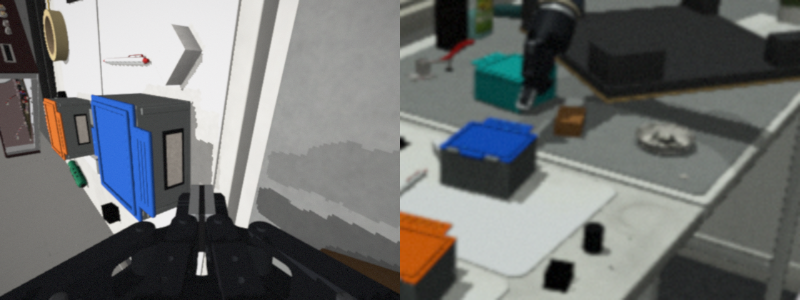

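>>> carry_out:
  increments:
    - {"dx": 0.0,"dy": 0.1,"dz": 0.08,"rx": 0.0,"ry": 0.0,"rz": 0.0,"fingers": 0.0}
    - {"dx": 0.0,"dy": 0.1,"dz": 0.08,"rx": 0.0,"ry": 0.0,"rz": 0.0,"fingers": 0.0}
    - {"dx": 0.0,"dy": 0.1,"dz": 0.08,"rx": 0.0,"ry": 0.0,"rz": 0.0,"fingers": 0.0}
    - {"dx": 0.0,"dy": 0.1,"dz": 0.08,"rx": 0.0,"ry": 0.0,"rz": 0.0,"fingers": 0.0}
    - {"dx": 0.0,"dy": 0.1,"dz": 0.08,"rx": 0.0,"ry": 0.0,"rz": 0.0,"fingers": 0.0}
    - {"dx": 0.0,"dy": 0.1,"dz": 0.08,"rx": 0.0,"ry": 0.0,"rz": 0.0,"fingers": 0.0}
    - {"dx": 0.0,"dy": 0.1,"dz": 0.08,"rx": 0.0,"ry": 0.0,"rz": 0.0,"fingers": 0.0}
    - {"dx": 0.0,"dy": 0.1,"dz": 0.08,"rx": 0.0,"ry": 0.0,"rz": 0.0,"fingers": 0.0}

```text
time_s: 11.65
tool_pos: [638.5, -145.9, 32.5]
ee_rot: [[0.988, 0.101, -0.12], [0.157, -0.638, 0.754], [0.0, -0.764, -0.645]]
force: [-0.1, 0.6, 0.0]
finger_gap: 0.2
```

>>> carry_out:
  increments:
    - {"dx": 0.0,"dy": -0.08,"dz": 0.1,"rx": 0.0,"ry": 0.0,"rz": 0.0,"fingers": 0.0}
    - {"dx": 0.0,"dy": -0.17,"dz": 0.2,"rx": 0.0,"ry": 0.0,"rz": 0.0,"fingers": 0.0}
    - {"dx": 0.0,"dy": -0.25,"dz": 0.3,"rx": 0.0,"ry": 0.0,"rz": 0.0,"fingers": 0.0}
    - {"dx": 0.0,"dy": -0.33,"dz": 0.4,"rx": 0.0,"ry": 0.0,"rz": 0.0,"fingers": 0.0}
    - {"dx": 0.0,"dy": -0.42,"dz": 0.5,"rx": 0.0,"ry": 0.0,"rz": 0.0,"fingers": 0.0}
    - {"dx": -0.04,"dy": -0.5,"dz": 0.6,"rx": 0.0,"ry": 0.0,"rz": 0.0,"fingers": 0.0}
    - {"dx": -0.04,"dy": -0.5,"dz": 0.6,"rx": 0.0,"ry": 0.0,"rz": 0.0,"fingers": 0.0}
    - {"dx": -0.04,"dy": -0.5,"dz": 0.6,"rx": 0.0,"ry": 0.0,"rz": 0.0,"fingers": 0.0}

```text
time_s: 12.65
tool_pos: [630.5, -108.0, 32.1]
ee_rot: [[0.988, 0.101, -0.119], [0.156, -0.638, 0.754], [0.0, -0.763, -0.646]]
force: [0.1, -0.9, -0.3]
finger_gap: 0.1
```

```bash
python3 - <<'E'
from h import *
s=bot.read_state();print(s["tool_pos"],s["force"])
w=bot.camera("wrist")
cv2.imwrite("pics/m6.png",cv2.resize(w[100:360,60:420],(720,520))[:,:,::-1])
# plan: corner of tip path along arc in box plane; u back, hinge 132 from E
R=np.array(s["ee_rot"]);u=np.array([-.135,.99,0]);u/=np.linalg.norm(u);z=np.array([0,0,1.])
H=np.array([630,-112,62])+132*u
p0=np.array(s["tool_pos"])
for th,r in((10,118),(20,116),(30,114),(40,112),(50,110),(60,105),(70,100),(80,95),(90,90),(98,85)):
    t=np.radians(th); c=H-u*r*np.cos(t)+z*r*np.sin(t)-2*(-u*np.sin(t)*-1*0) # lid mid-plane point
    n=-u*np.sin(t)-z*np.cos(t); c=c+2*n
    tcp=c+R[:,1]*14.5   # TCP = corner - h*n_up, n_up=-tool y
    print(th,tcp.round(),(R.T@(tcp-p0)/50).round(2))
E
```

```text
[ 630.46084072 -108.02543408   32.10706994] [ 0.1087286  -0.85743466 -0.33052915]
10 [ 629. -106.   69.] [-0.01 -0.6  -0.45]
20 [628. -99.  89.] [-0.01 -0.98 -0.59]
30 [627. -89. 106.] [-0.01 -1.38 -0.67]
40 [625. -77. 121.] [-0.   -1.77 -0.67]
50 [623. -62. 134.] [ 0.   -2.16 -0.6 ]
60 [621. -44. 141.] [ 0.01 -2.49 -0.42]
70 [619. -26. 144.] [ 0.02 -2.78 -0.19]
80 [616.  -9. 144.] [ 0.03 -3.01  0.08]
90 [614.   8. 141.] [ 0.03 -3.17  0.38]
98 [612.  19. 135.] [ 0.04 -3.24  0.63]
```

View pics/m6.png

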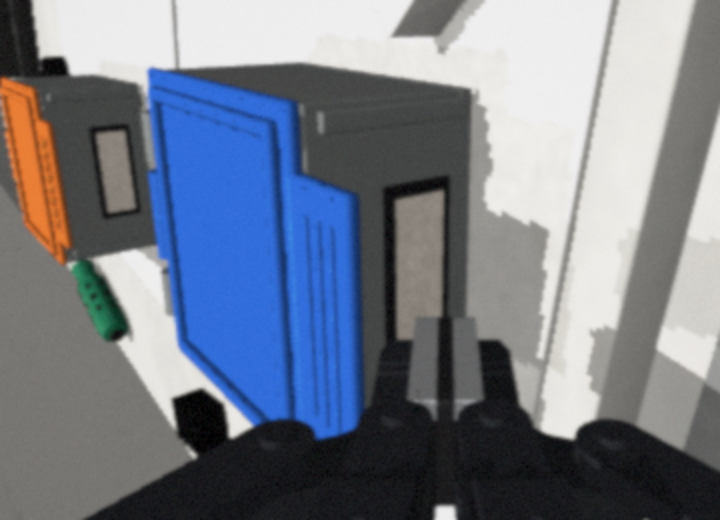

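>>> carry_out:
  increments:
    - {"dx": 0.0,"dy": -0.2,"dz": -0.15,"rx": 0.0,"ry": 0.0,"rz": 0.0,"fingers": 0.0}
    - {"dx": 0.0,"dy": -0.4,"dz": -0.3,"rx": 0.0,"ry": 0.0,"rz": 0.0,"fingers": 0.0}
    - {"dx": 0.0,"dy": -0.6,"dz": -0.45,"rx": 0.0,"ry": 0.0,"rz": 0.0,"fingers": 0.0}
    - {"dx": 0.0,"dy": -0.8,"dz": -0.53,"rx": 0.0,"ry": 0.0,"rz": 0.0,"fingers": 0.0}
    - {"dx": 0.0,"dy": -1.0,"dz": -0.6,"rx": 0.0,"ry": 0.0,"rz": 0.0,"fingers": 0.0}
    - {"dx": 0.0,"dy": -1.2,"dz": -0.64,"rx": 0.0,"ry": 0.0,"rz": 0.0,"fingers": 0.0}
    - {"dx": 0.0,"dy": -1.4,"dz": -0.67,"rx": 0.0,"ry": 0.0,"rz": 0.0,"fingers": 0.0}
    - {"dx": 0.0,"dy": -1.6,"dz": -0.67,"rx": 0.0,"ry": 0.0,"rz": 0.0,"fingers": 0.0}

```text
time_s: 13.7
tool_pos: [626.2, -81.5, 115.4]
ee_rot: [[0.988, 0.101, -0.12], [0.157, -0.638, 0.754], [-0.0, -0.764, -0.645]]
force: [0.2, -0.3, -0.2]
finger_gap: 0.3
```

```bash
python3 - <<'E'
from h import *
s=bot.read_state();print(s["tool_pos"],s["force"])
w=bot.camera("wrist");c=bot.camera("scene")
cv2.imwrite("pics/m7.png",np.hstack([cv2.resize(w,(400,300)),cv2.resize(c[120:270,240:440],(400,300))])[:,:,::-1])
E
```

```text
[626.24574329 -81.45378939 115.4010683 ] [ 0.16817903 -0.26036818 -0.20458858]
```

View pics/m7.png

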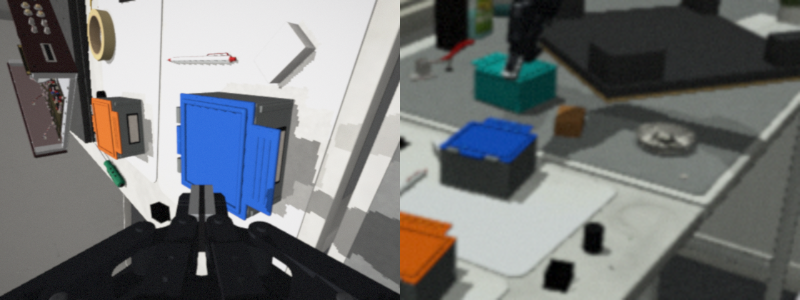

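```bash
python3 - <<'E'
from h import *
for P in((626,-81,115),(638,-145,39),(630,-112,62),(626,-81,0),(749,-332,0)): print(P,proj("scene",P),proj("top",P))
c=bot.calibration("wrist");T=np.linalg.inv(np.array(c["tool_from_camera"]));K=np.array(c["camera_matrix"])
for q in((0,0,0),(0,-14,0),(0,0,-20)):
    p=K@(T[:3,:3]@np.array(q)+T[:3,3]);print(q,p[:2]/p[2])
s=bot.read_state()
for r in bot.pinpoint("blue_tab","wrist")[:2]: print(r,at_z("wrist",r["position"],62))
c=bot.camera("top");bot.camera("scene")
for cam in("top","scene"):
  for r in bot.pinpoint("blue_tab",cam)[:2]: print(cam,r)
a=bot.camera("scene")[110:230,230:390]
cv2.imwrite("pics/m8.png",np.hstack([cv2.resize(a,(400,300)),cv2.resize(c[110:260,260:460],(400,300))])[:,:,::-1])
E
```

```text
(626, -81, 115) [291.07719233 168.15617499] [320.97992464 174.52088023]
(638, -145, 39) [298.26818991 183.61712661] [339.02670786 176.93473798]
(630, -112, 62) [295.04854482 180.90391749] [329.21108928 177.69692151]
(626, -81, 0) [290.28288628 202.93560686] [316.18687551 183.85333404]
(749, -332, 0) [299.08482965 169.54892027] [395.15689171 145.44522273]
(0, 0, 0) [280.53166959 251.39557767]
(0, -14, 0) [254.78992182 251.41684807]
(0, 0, -20) [280.34906185 267.99702072]
{'position': [388.5, 247.0], 'p': 0.84} [ 629.93430578 -113.52448027   62.        ]
top {'position': [403.1, 115.9], 'p': 0.76}
top {'position': [333.5, 176.4], 'p': 0.66}
scene {'position': [279.4, 147.9], 'p': 0.66}
scene {'position': [292.8, 178.3], 'p': 0.59}
```

View pics/m8.png

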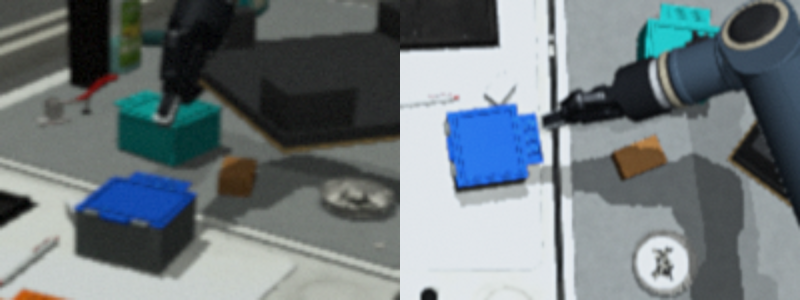

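```bash
python3 - <<'E'
from h import *
def tri(a,b):
    (o1,d1),(o2,d2)=a,b;A=np.stack([d1,-d2],1);t=np.linalg.lstsq(A,o2-o1,rcond=None)[0];p,q=o1+t[0]*d1,o2+t[1]*d2;return (p+q)/2,np.linalg.norm(p-q)
s=bot.read_state();R=np.array(s["ee_rot"])
p,g=tri(ray("top",(332.5,171)),ray("scene",(294,159)))
print(s["time_s"],s["tool_pos"],p,g,R.T@(p-np.array(s["tool_pos"])))
print(at_z("top",(332.5,171),115),at_z("scene",(294,159),115))
cv2.imwrite("pics/w9.png",cv2.resize(bot.camera("top")[140:200,290:370],(800,600),interpolation=3)[:,:,::-1])
for r in bot.silhouettes("blue_lid","top")[:2]: print(r["p"],r["position"])
E
```

```text
14.1 [626.19711307 -82.23642586 114.4102579 ] [ 632.69232043 -109.84939995  133.25545534] 3.150036074239751 [  2.09441979   3.86118206 -33.77144063]
[ 636.09937289 -113.54871126  115.        ] [ 660.27652134 -151.42423502  115.        ]
0.95 [397.6, 125.0]
0.85 [305.8, 181.3]
```

View pics/w9.png

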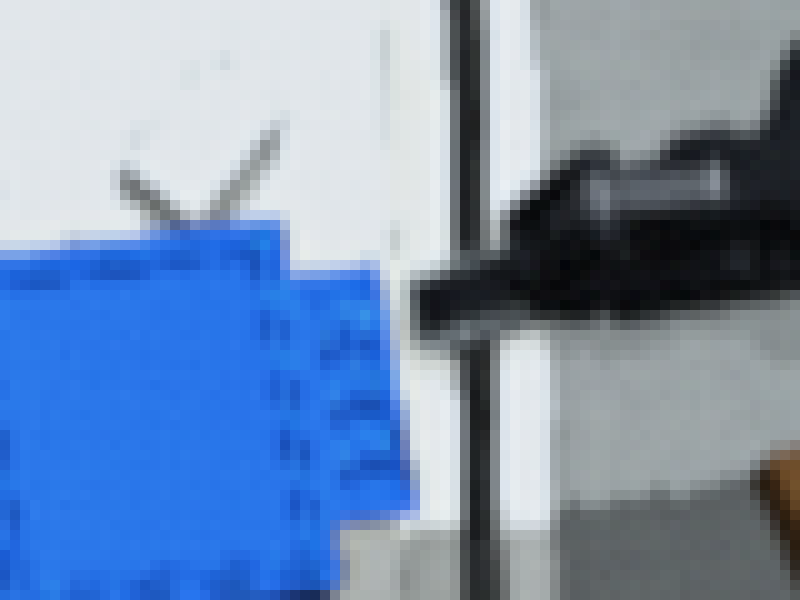

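Cross-checking the top and scene pictures: the real fingertip sits about 30 mm short of the reported TCP along the tool axis. Real tip is ≈(632,−110,133); reported is (626,−82,114). So the finger rose in front of the tab without touching it, and the lid and box are undisturbed. I'll back out, go down, and re-enter with that offset applied.

>>> carry_out:
  increments:
    - {"dx": 0.0,"dy": 0.28,"dz": -0.33,"rx": 0.0,"ry": 0.0,"rz": 0.0,"fingers": 0.0}
    - {"dx": 0.0,"dy": 0.56,"dz": -0.66,"rx": 0.0,"ry": 0.0,"rz": 0.0,"fingers": 0.0}
    - {"dx": 0.0,"dy": 0.9,"dz": -0.36,"rx": 0.0,"ry": 0.0,"rz": 0.0,"fingers": 0.0}
    - {"dx": 0.0,"dy": 1.3,"dz": -0.04,"rx": 0.0,"ry": 0.0,"rz": 0.0,"fingers": 0.0}
    - {"dx": 0.0,"dy": 1.7,"dz": 0.3,"rx": 0.0,"ry": 0.0,"rz": 0.0,"fingers": 0.0}
    - {"dx": 0.0,"dy": 2.0,"dz": 0.55,"rx": 0.0,"ry": 0.0,"rz": 0.0,"fingers": 0.0}
    - {"dx": 0.0,"dy": 2.0,"dz": 0.55,"rx": 0.0,"ry": 0.0,"rz": 0.0,"fingers": 0.0}
    - {"dx": 0.0,"dy": 2.0,"dz": 0.55,"rx": 0.0,"ry": 0.0,"rz": 0.0,"fingers": 0.0}

```text
time_s: 15.2
tool_pos: [633.7, -124.6, 21.5]
ee_rot: [[0.988, 0.102, -0.119], [0.157, -0.637, 0.755], [0.001, -0.764, -0.645]]
force: [-0.1, 0.1, 0.5]
finger_gap: -0.2
```

```bash
python3 - <<'E'
from h import *
s=bot.read_state();print(s["tool_pos"],s["force"],proj("scene",s["tool_pos"]),proj("top",s["tool_pos"]))
t=bot.camera("top");c=bot.camera("scene")
cv2.imwrite("pics/w10.png",np.hstack([cv2.resize(c[150:210,270:330],(400,400),interpolation=3),cv2.resize(t[140:200,310:370],(400,400),interpolation=3)])[:,:,::-1])
E
```

```text
[ 633.7412806  -124.63233326   21.47221515] [-0.13198979  0.08406821  0.46707369] [295.84937336 191.16355847] [331.3626532  179.72313889]
```

View pics/w10.png

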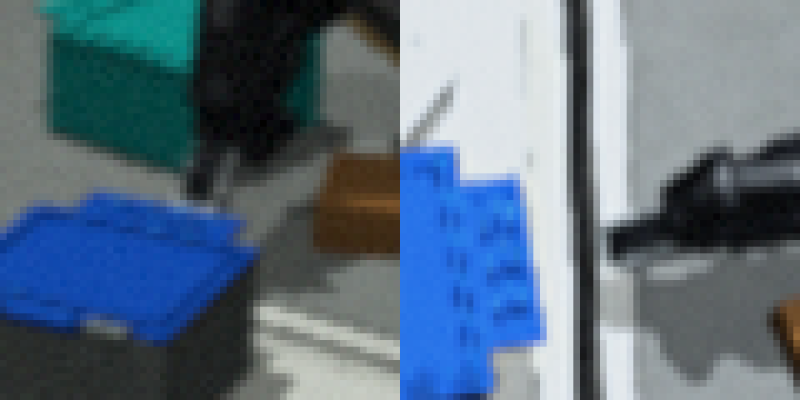

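Top picture: tip at crop (607,245) → px (341,177), about 28 mm short of the reported point in −y, so the offset is confirmed. The lid is still shut, and the tip is clear in front of the tab. That was picture 12, so from here I check by numbers only.

>>> carry_out:
  increments:
    - {"dx": 0.0,"dy": 0.12,"dz": 0.1,"rx": 0.0,"ry": 0.0,"rz": 0.0,"fingers": 0.0}
    - {"dx": 0.0,"dy": 0.02,"dz": 0.22,"rx": 0.0,"ry": 0.0,"rz": 0.0,"fingers": 0.0}
    - {"dx": 0.0,"dy": -0.1,"dz": 0.36,"rx": 0.0,"ry": 0.0,"rz": 0.0,"fingers": 0.0}
    - {"dx": 0.0,"dy": -0.22,"dz": 0.5,"rx": 0.0,"ry": 0.0,"rz": 0.0,"fingers": 0.0}
    - {"dx": 0.0,"dy": -0.34,"dz": 0.65,"rx": 0.0,"ry": 0.0,"rz": 0.0,"fingers": 0.0}
    - {"dx": 0.0,"dy": -0.46,"dz": 0.8,"rx": 0.0,"ry": 0.0,"rz": 0.0,"fingers": 0.0}
    - {"dx": 0.0,"dy": -0.46,"dz": 0.8,"rx": 0.0,"ry": 0.0,"rz": 0.0,"fingers": 0.0}
    - {"dx": 0.0,"dy": -0.46,"dz": 0.8,"rx": 0.0,"ry": 0.0,"rz": 0.0,"fingers": 0.0}

```text
time_s: 16.3
tool_pos: [626.2, -80.5, 12.4]
ee_rot: [[0.988, 0.101, -0.119], [0.156, -0.638, 0.754], [0.0, -0.763, -0.646]]
force: [0.5, -0.9, 1.1]
finger_gap: 0.4
```

>>> carry_out:
  increments:
    - {"dx": 0.0,"dy": -0.2,"dz": -0.15,"rx": 0.0,"ry": 0.0,"rz": 0.0,"fingers": 0.0}
    - {"dx": 0.0,"dy": -0.4,"dz": -0.3,"rx": 0.0,"ry": 0.0,"rz": 0.0,"fingers": 0.0}
    - {"dx": 0.0,"dy": -0.6,"dz": -0.45,"rx": 0.0,"ry": 0.0,"rz": 0.0,"fingers": 0.0}
    - {"dx": 0.0,"dy": -0.8,"dz": -0.53,"rx": 0.0,"ry": 0.0,"rz": 0.0,"fingers": 0.0}
    - {"dx": 0.0,"dy": -1.0,"dz": -0.6,"rx": 0.0,"ry": 0.0,"rz": 0.0,"fingers": 0.0}
    - {"dx": 0.0,"dy": -1.2,"dz": -0.64,"rx": 0.0,"ry": 0.0,"rz": 0.0,"fingers": 0.0}
    - {"dx": 0.0,"dy": -1.4,"dz": -0.67,"rx": 0.0,"ry": 0.0,"rz": 0.0,"fingers": 0.0}
    - {"dx": 0.0,"dy": -1.6,"dz": -0.67,"rx": 0.0,"ry": 0.0,"rz": 0.0,"fingers": 0.0}

```text
time_s: 17.3
tool_pos: [621.8, -53.8, 95.8]
ee_rot: [[0.988, 0.101, -0.12], [0.157, -0.637, 0.754], [-0.0, -0.764, -0.645]]
force: [-0.7, -0.1, 0.3]
finger_gap: -0.1
```

```bash
cat >> h.py <<'E'
def blue(tag):
    s=bot.read_state();print(tag,s["time_s"],np.round(s["tool_pos"]),np.round(s["force"],1))
    for cam in("top","scene"):
        im=bot.camera(cam);hs=cv2.cvtColor(im,cv2.COLOR_RGB2HSV);k=cv2.inRange(hs,(104,140,50),(125,255,255))
        n,l,st,ce=cv2.connectedComponentsWithStats(k)
        for i in sorted(range(1,n),key=lambda i:-st[i,4])[:2]: print(cam,"blue blob x0,y0,w,h,area",st[i],ce[i].round())
        cv2.imwrite(f"pics/{tag}_{cam}.png",im[:,:,::-1])
E
python3 - <<'E'
from h import *
for cam in("top","scene"):
    hs=cv2.cvtColor(cv2.imread(f"pics/{cam}0.png"),cv2.COLOR_BGR2HSV);k=cv2.inRange(hs,(104,140,50),(125,255,255))
    n,l,st,ce=cv2.connectedComponentsWithStats(k)
    for i in sorted(range(1,n),key=lambda i:-st[i,4])[:2]: print("start",cam,st[i],ce[i].round())
blue("l1")
E
```

```text
start top [ 284  162   47   42 1572] [306. 182.]
start top [   0  136   44   51 1361] [ 19. 162.]
start scene [260 179  48  23 683] [286. 190.]
start scene [ 50 216  36  29 562] [ 65. 231.]
l1 17.3 [622. -54.  96.] [-0.7 -0.1  0.3]
top blue blob x0,y0,w,h,area [ 284  157   42   47 1451] [304. 179.]
top blue blob x0,y0,w,h,area [   0  136   44   51 1359] [ 19. 162.]
scene blue blob x0,y0,w,h,area [ 260  157   47   44 1401] [284. 179.]
scene blue blob x0,y0,w,h,area [ 50 216  36  29 559] [ 65. 231.]
```

>>> carry_out:
  increments:
    - {"dx": 0.0,"dy": -0.28,"dz": 0.03,"rx": 0.0,"ry": 0.0,"rz": 0.0,"fingers": 0.0}
    - {"dx": 0.0,"dy": -0.56,"dz": 0.07,"rx": 0.0,"ry": 0.0,"rz": 0.0,"fingers": 0.0}
    - {"dx": 0.0,"dy": -0.75,"dz": 0.16,"rx": 0.0,"ry": 0.0,"rz": 0.0,"fingers": 0.0}
    - {"dx": 0.0,"dy": -0.9,"dz": 0.25,"rx": 0.0,"ry": 0.0,"rz": 0.0,"fingers": 0.0}
    - {"dx": 0.0,"dy": -1.04,"dz": 0.36,"rx": 0.0,"ry": 0.0,"rz": 0.0,"fingers": 0.0}
    - {"dx": 0.0,"dy": -1.18,"dz": 0.48,"rx": 0.0,"ry": 0.0,"rz": 0.0,"fingers": 0.0}
    - {"dx": 0.0,"dy": -1.3,"dz": 0.61,"rx": 0.0,"ry": 0.0,"rz": 0.0,"fingers": 0.0}
    - {"dx": 0.0,"dy": -1.41,"dz": 0.75,"rx": 0.0,"ry": 0.0,"rz": 0.0,"fingers": 0.0}

```text
time_s: 18.4
tool_pos: [610.2, 19.6, 124.9]
ee_rot: [[0.988, 0.101, -0.12], [0.157, -0.637, 0.754], [-0.0, -0.764, -0.645]]
force: [-0.1, 0.4, 0.5]
finger_gap: 0.1
```

```bash
python3 -c "
from h import *
blue('l2')"
```

```text
l2 18.4 [610.  20. 125.] [-0.1  0.4  0.5]
top blue blob x0,y0,w,h,area [   0  136   44   51 1360] [ 20. 162.]
top blue blob x0,y0,w,h,area [283 156  17  47 532] [291. 179.]
scene blue blob x0,y0,w,h,area [ 260  150   38   51 1562] [278. 175.]
scene blue blob x0,y0,w,h,area [ 50 216  37  29 561] [ 65. 231.]
```

>>> carry_out:
  increments:
    - {"dx": 0.0,"dy": -0.08,"dz": 0.1,"rx": 0.0,"ry": 0.0,"rz": 0.0,"fingers": 0.0}
    - {"dx": 0.0,"dy": -0.16,"dz": 0.2,"rx": 0.0,"ry": 0.0,"rz": 0.0,"fingers": 0.0}
    - {"dx": 0.0,"dy": -0.24,"dz": 0.3,"rx": 0.0,"ry": 0.0,"rz": 0.0,"fingers": 0.0}
    - {"dx": 0.0,"dy": -0.32,"dz": 0.4,"rx": 0.0,"ry": 0.0,"rz": 0.0,"fingers": 0.0}
    - {"dx": 0.0,"dy": -0.4,"dz": 0.5,"rx": 0.0,"ry": 0.0,"rz": 0.0,"fingers": 0.0}
    - {"dx": 0.0,"dy": -0.46,"dz": 0.57,"rx": 0.0,"ry": 0.0,"rz": 0.0,"fingers": 0.0}
    - {"dx": 0.0,"dy": -0.46,"dz": 0.57,"rx": 0.0,"ry": 0.0,"rz": 0.0,"fingers": 0.0}
    - {"dx": 0.0,"dy": -0.46,"dz": 0.57,"rx": 0.0,"ry": 0.0,"rz": 0.0,"fingers": 0.0}

```text
time_s: 19.5
tool_pos: [604.8, 54.8, 124.0]
ee_rot: [[0.988, 0.101, -0.119], [0.156, -0.638, 0.754], [0.0, -0.764, -0.646]]
force: [-0.4, 0.3, -0.3]
finger_gap: -0.1
```

```bash
python3 -c "
from h import *
blue('l3')"
```

```text
l3 19.5 [605.  55. 124.] [-0.4  0.3 -0.3]
top blue blob x0,y0,w,h,area [   0  136   44   51 1360] [ 20. 162.]
top blue blob x0,y0,w,h,area [267 160  21  43 526] [277. 181.]
scene blue blob x0,y0,w,h,area [ 252  160   42   40 1133] [273. 180.]
scene blue blob x0,y0,w,h,area [ 50 216  35  29 557] [ 65. 231.]
```

>>> carry_out:
  increments:
    - {"dx": 0.0,"dy": 0.0,"dz": -0.4,"rx": 0.0,"ry": 0.0,"rz": 0.0,"fingers": 0.0}
    - {"dx": 0.0,"dy": 0.0,"dz": -1.0,"rx": 0.0,"ry": 0.0,"rz": 0.0,"fingers": 0.0}
    - {"dx": 0.0,"dy": 0.0,"dz": -1.7,"rx": 0.0,"ry": 0.0,"rz": 0.0,"fingers": 0.0}
    - {"dx": 0.0,"dy": 0.0,"dz": -2.4,"rx": 0.0,"ry": 0.0,"rz": 0.0,"fingers": 0.0}
    - {"dx": 0.0,"dy": 0.0,"dz": -3.1,"rx": 0.0,"ry": 0.0,"rz": 0.0,"fingers": 0.0}
    - {"dx": 0.0,"dy": 0.0,"dz": -3.6,"rx": 0.0,"ry": 0.0,"rz": 0.0,"fingers": 0.0}
    - {"dx": 0.0,"dy": 0.0,"dz": -3.8,"rx": 0.0,"ry": 0.0,"rz": 0.0,"fingers": 0.0}
    - {"dx": 0.0,"dy": 0.0,"dz": -3.8,"rx": 0.0,"ry": 0.0,"rz": 0.0,"fingers": 0.0}

```text
time_s: 20.6
tool_pos: [627.4, -88.4, 246.6]
ee_rot: [[0.988, 0.101, -0.119], [0.156, -0.638, 0.754], [0.0, -0.764, -0.646]]
force: [0.7, 0.5, -0.4]
finger_gap: 0.0
```

```bash
python3 - <<'E'
from h import *
blue('l4')
u=np.array([-.137,.99,0]);H=np.array([630,-112,62])+132*u
for th in(0,90,103,111.7):
    t=np.radians(th);w=np.array([.99,.137,0])
    P=[H+ -u*132*np.cos(t)+np.array([0,0,132*np.sin(t)])+w*k for k in(-38,38)]
    print(th,[proj("top",p).round() for p in P],[proj("scene",p).round() for p in P])
im0=cv2.imread("pics/top0.png");im1=cv2.imread("pics/l4_top.png")
for cam in("top","scene"):
    for t in("orange_box","blue_box","heat_sink","spare_cap","spare_knob","spacer_block","masking_tape","sanding_block","blue_tab","orange_tab"):
        print(cam,t,[(round(r["p"],2),np.round(r["position"])) for r in bot.pinpoint(t,cam)[:2]])
    hs=cv2.cvtColor(cv2.imread(f"pics/l4_{cam}.png"),cv2.COLOR_BGR2HSV);k=cv2.inRange(hs,(5,150,80),(18,255,255))
    n,l,st,ce=cv2.connectedComponentsWithStats(k);print("orange",[(st[i],ce[i].round()) for i in sorted(range(1,n),key=lambda i:-st[i,4])[:2]])
E
```

```text
l4 20.6 [627. -88. 247.] [ 0.7  0.5 -0.4]
top blue blob x0,y0,w,h,area [   0  136   44   51 1362] [ 20. 162.]
top blue blob x0,y0,w,h,area [267 160  21  43 562] [277. 181.]
scene blue blob x0,y0,w,h,area [ 252  160   42   41 1128] [273. 180.]
scene blue blob x0,y0,w,h,area [ 50 216  37  29 559] [ 65. 231.]
0 [array([331., 190.]), array([327., 165.])] [array([306., 183.]), array([284., 179.])]
90 [array([289., 186.]), array([284., 158.])] [array([289., 155.]), array([264., 151.])]
103 [array([277., 188.]), array([273., 160.])] [array([284., 160.]), array([258., 155.])]
111.7 [array([270., 190.]), array([266., 162.])] [array([281., 165.]), array([255., 160.])]
top orange_box [(0.75, array([197., 210.])), (0.27, array([160., 157.]))]
top blue_box [(0.88, array([394., 144.])), (0.65, array([305., 186.]))]
top heat_sink [(0.52, array([244., 258.]))]
top spare_cap []
top spare_knob [(0.58, array([144., 202.]))]
top spacer_block [(0.6, array([309., 154.])), (0.43, array([275., 257.]))]
top masking_tape [(0.92, array([160., 158.])), (0.73, array([376., 191.]))]
top sanding_block [(0.8, array
[... 295 characters left out ...]
ange_box [(0.97, array([237., 266.]))]
scene blue_box [(0.95, array([300., 168.])), (0.85, array([285., 208.]))]
scene heat_sink [(0.57, array([318., 260.]))]
scene spare_cap [(0.56, array([333., 244.]))]
scene spare_knob [(0.66, array([180., 302.]))]
scene spacer_block [(0.46, array([262., 199.]))]
scene masking_tape [(0.93, array([148., 268.]))]
scene sanding_block [(0.56, array([319., 185.])), (0.22, array([284., 208.]))]
scene blue_tab [(0.77, array([266., 161.])), (0.77, array([279., 146.]))]
scene orange_tab [(0.78, array([252., 231.]))]
orange [(array([ 205,  226,   62,   36, 1359], dtype=int32), array([238., 244.])), (array([  0,   0,  79,  37, 808], dtype=int32), array([37., 11.]))]
```

```bash
python3 -c "
from h import *
print(bot.hand_in())"
```

```text
the job is handed in; nothing more can be done
None
```

I shut the orange lid by pushing it from behind. I then flipped the blue lid open from under its tab and backed the hand away. The job is handed in at about 21 s of the 56 s allowed; the interface gave no verdict.

**Last checks, made just before hand-in:**
- **Blue lid:** after the hand left, it stayed where it was. Its tab shows in both cameras where the 1.95 rad stop predicts.
- **Orange lid:** the measured blob and tab in both cameras match a shut lid.
- **Boxes and bystanders:** the box and bystander detections were all within a few pixels of the start, except the capacitor, which was missed in the top view but matched in the scene view. The force reading was about 1 N or less, so nothing was being touched.

**What went wrong or disagreed:**
- **First lift missed:** the first try at the blue tab touched nothing. With the tool tilted, the cameras showed the real fingertip about 30 mm short of the reported TCP along the tool axis. I corrected for that and the second try worked. I did not find the cause.
- **Picture limit:** I used all 12 viewed pictures before the blue lid moved. The blue flip and the final state were therefore checked from image measurements only, not by eye.

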